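# Put away the empty tasting tray and draw out the full one

### The arm

A 6-joint arm with a two-finger parallel gripper is mounted at the origin on the work surface. World frame = base frame: x ahead of the robot, y to its left, z up, the work surface at z = 0. Lengths are in m, angles in rad, forces in N, time in s.
With the tool pointing down it reaches from about 0.225 to 0.875 m from the base axis. Payload 3.4 kg.
Tool frame: the origin (TCP) lies at the very end of the fingers, on their centre line; the grasp point (between the pads) lies 19 mm behind it; z points along the fingers, x is the direction in which the jaws open and shut, and the axes are right-handed (so a half turn about z gives the same grasp; the last joint's range is limited). The gripper opens to 85 mm and grips with 20 to 120 N. Pads are 22 mm wide; open, the fingers measure 114 mm over their backs; the gripper's body (76 mm by 85 mm) begins 54 mm behind the grasp point. The pads swing forward as they close: fully open they stand 13 mm farther back than shut.
Start: joints at [-1.334, 0.276, 1.505, -0, 1.361, -0.121], TCP at [0.201, -0.539, 0.231] pointing down, gripper open.
Joint ranges: [-2.89, 2.89], [-0.75, 2.08], [0.22, 2.7], [-1.18, 4.32], [0.11, 2.71], [-2.7, 2.7]. Speed limits (rad/s): [2.57, 2.57, 3.14, 3.14, 3.14, 3.14].

### API

Orientations are given as a unit quaternion [w, x, y, z].
In Python, from rig import manip gives the robot as it stands.
- The arm moves only by the tool carry_out, never from a script. Its argument "series" is a list of rows, each a list of 2 entries, a list of its own where there are three numbers: the shift along the tool's x, y, z in mm, then the turn about the tool's z in degrees. A call has 1 to 10 rows; each row shifts and turns the pose as measured when the row begins, along the tool's axes as they then stand; what a row does not reach is not made up. A row lasts 1/12 s, in which the tool goes at most 41.7 mm and 7.16 degrees, less where a joint would pass 70% of its speed; a pose out of reach is approached as far as the arm can. A call is refused whole if a number of a shift passes 41.7 or a number of a turn 7.16, either way. A call with a gripper value outside its range is refused whole. "fingers" is the finger opening in mm, from 0 to 85.4, set as the call begins (left out, the last holds). The fingers move at their own pace and stop on an object; "squeeze" is the grip in N (left out, the last holds). Time passes only in rows, so rows that do not move let the fingers close. It gives the time, the measured TCP pose, the force and the opening at its end, in the units of the state.
- manip.get_state(): the state, without advancing time (a new reading comes with each control period).
- manip.get_image(name): name is "scene" or "top" or "wrist"; returns a dict with "frame" (384x512x3 uint8, blue, green, red), "K" (3x3 intrinsics, pixels), "rvec" (rotation vector, rad) and "tvec" (3), from world to camera coordinates, as OpenCV has them; the wrist camera has in their place "mount" (4x4, takes a point from camera to tool coordinates, whose origin is the TCP and whose axes are the tool frame's). Camera axes: x right, y down, z forward; pixel columns grow to the right and rows downward; lengths in m; the calibration is good to about 2 mm. A picture is of the moment at which its call begins: read the wrist's pose just before it. There is no depth.
- manip.sign_off(): hands the job in, once; it reports no verdict.
The state is a dict: "clock": time; "qpos": joint angles; "qd": joint speeds; "effort": joint torques, N m; "position": TCP position; "ee_rot": TCP orientation; "contact_force": force on the tool from outside, world axes, zero at the start; "moment": the same for the moment, N m; "width": finger opening in m.
Only numpy, scipy, OpenCV 4.12 (cv2) and the standard library are available. Lean on these libraries where they do the work, as an engineer would, in place of code of your own. Each camera call takes 0.05 s, during which the arm holds its last target. There are 200 camera calls.

### The job

Two sliding tasting trays stand side by side on the cheese stall. First push the empty tray fully home to its stop, then hook a fingertip behind the lip of the tray that carries the cheeses and draw it out along its rail as far as it goes. Do not pinch the lips, do not touch the cheeses and keep them standing on their tray, and leave everything else on the counter where it stands.

Things in the scene. Friction and masses are not known exactly. Their poses are not given: they have to be found in the camera images.
- empty_lip_back: Rear layer of the upright lip at the front of the empty tray, moving with it: 7 mm thick (x), 150 mm wide (y), 28 mm high. Origin mid-width, mid-thickness, level with the tray floor's upper face, 24 mm above the counter. +x points in under the cover along the rail, -x is the way out, z up. Clear floor behind it, up to the cover's front edge: 57 mm with the tray home, plus the joint value.
- empty_lip_front: Front layer (robot's side) of the same lip of the empty tray, fixed to the rear layer: 7 mm thick (x), 150 mm wide (y), top edge 28 mm above the origin. Origin 7 mm in -x from that of the rear layer, same height, same axes. Its bare front face is 3.5 mm in -x from its origin.
- empty_tray (a joint): How far the empty tray is drawn out of its case, m: 0 fully home, 0.14 at its outer stop. It runs straight along the lip's own x axis with a steady drag of about 2.5 N, and stays where it is left. Its wooden case is fixed, 190 mm wide, 80 mm high over a clear cover. It starts partly out. It carries nothing.
- full_lip_back: Rear layer of the upright lip at the front of the loaded tray, moving with it: 7 mm thick (x), 150 mm wide (y), 28 mm high. Origin mid-width, mid-thickness, level with the tray floor's upper face, 24 mm above the counter. +x points in under the cover along the rail, -x is the way out, z up. Clear floor behind it, up to the cover's front edge: 57 mm with the tray home, plus the joint value.
- full_lip_front: Front layer (robot's side) of the same lip of the loaded tray, fixed to the rear layer: 7 mm thick (x), 150 mm wide (y), top edge 28 mm above the origin. Origin 7 mm in -x from that of the rear layer, same height, same axes. Its bare front face is 3.5 mm in -x from its origin.
- full_tray (a joint): How far the loaded tray is drawn out of its case, m: 0 fully home, 0.14 at its outer stop. It runs straight along the lip's own x axis with a steady drag of about 2.5 N, and stays where it is left. Its wooden case is fixed, 190 mm wide, 80 mm high over a clear cover. It starts home or up to 30 mm out. Two small cheeses stand loose on it.
- round_cheese_mid (a point): Centre of a loose round cheese, 62 mm across, 30 mm high, about 100 g, flat on the loaded tray; z is its upright axis.
- block_cheese_mid (a point): Centre of a loose block of cheese, 56 x 40 mm, 30 mm high, about 80 g, flat on the loaded tray; z is its upright axis.
- churn: Aluminium milk churn, 100 mm across, 140 mm high. Loose bystander, origin at the centre of its underside.
- jar: Capped jar, 60 mm across, 75 mm high. Loose bystander, origin at the centre of its underside.
- price_slate: Blank price slate 90 mm wide upright in a wooden foot, 74 mm high. Loose bystander, origin at the centre of its underside.
- cheese_wheel: Whole cheese, 150 mm across, 55 mm high. Loose bystander, origin at the centre of its underside.

How it is judged:
By the outcome, as a careful person would: the job done as asked, in the order asked, and still so for the second after the job is handed in, with the robot touching nothing.
It also fails if it takes over 54 s, if anything falls off the work surface, if the arm or the gripper's body presses on something with over 40 N, if the wrist force passes 120 N, or if a joint passes its speed limit or range.

## Working session

There is one attempt and no reset: what is moved stays moved. The work goes in short steps, Python scripts to look and compute and a tool call to move; the robot and the scene stay as the last step left them, time stands still between calls to the robot, and variables do not carry over. Pictures are saved under pics/ and viewed, about 8 in all and at most 12, crops included, and the job is handed in when it is done.

Besides the shell and the picture viewer there is one more tool, called after "Call:" as name(argument=value, ...), one argument or row to a line, values as JSON. carry_out: Moves the arm, as the interface text tells. Its arguments: {"type":"object","properties":{"series":{"type":"array","items":{"type":"array"}},"fingers":{"type":"number"},"squeeze":{"type":"number"}},"required":["series"]}

```bash
mkdir -p pics; ls; cat > h.py <<'E'
import numpy as np,cv2
from rig import manip
def proj(im,P):
    return cv2.projectPoints(np.float32(P).reshape(-1,3),np.float64(im['rvec']),np.float64(im['tvec']),np.float64(im['K']),None)[0].reshape(-1,2)
def back(im,uv,z):
    R=cv2.Rodrigues(np.float64(im['rvec']))[0];t=np.float64(im['tvec']).reshape(3)
    c=-R.T@t;o=[]
    for (u,v) in uv:
        d=R.T@np.linalg.inv(im['K'])@[u,v,1];o.append(c+d*(z-c[2])/d[2])
    return np.array(o)
E
python3 - <<'E'
from h import *
import pickle
s=manip.get_state();print({k:np.round(v,3) for k,v in s.items()})
for n in ['top','scene']:
    im=manip.get_image(n);pickle.dump(im,open(n+'.pkl','wb'))
    cv2.imwrite(f'pics/{n}0.png',cv2.resize(im['frame'],(800,600),interpolation=cv2.INTER_CUBIC))
E
```

```text
pics
{'clock': np.float64(0.0), 'qpos': array([-1.334,  0.277,  1.506, -0.   ,  1.361, -0.121]), 'qd': array([-0.   , -0.   ,  0.   , -0.001,  0.   ,  0.001]), 'effort': array([-0.0000e+00, -4.1677e+01, -2.4581e+01, -0.0000e+00,  1.1000e-02,
       -0.0000e+00]), 'position': array([ 0.201, -0.538,  0.23 ]), 'ee_rot': array([-0.001,  0.822, -0.57 , -0.001]), 'contact_force': array([-1.164,  0.541,  0.239]), 'moment': array([ 0.002, -0.061,  0.018]), 'width': np.float64(0.085)}
```

View pics/top0.png

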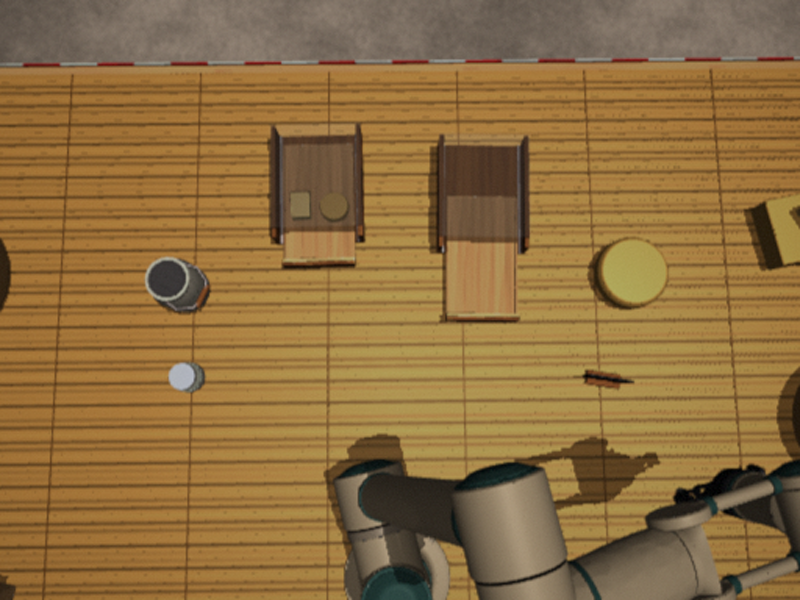

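View pics/scene0.png

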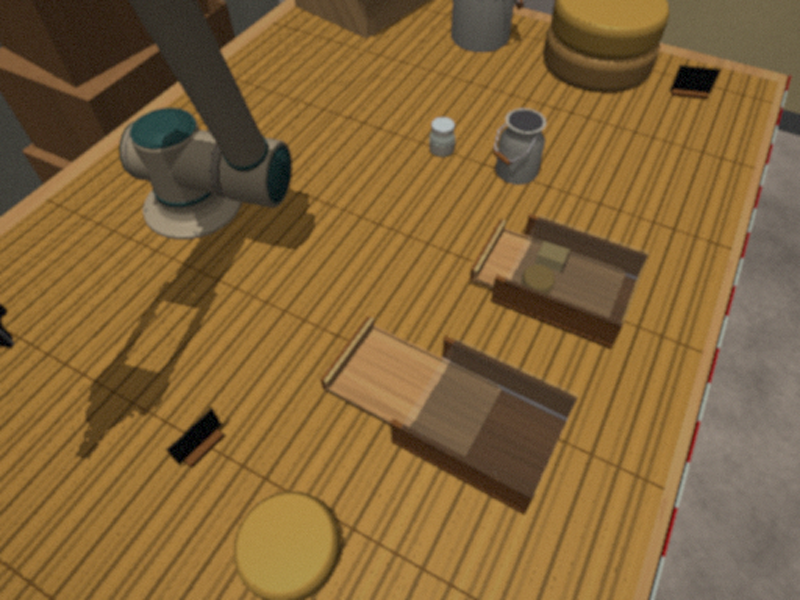

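Loaded tray: lip at about (283–355, 265). Empty tray: lip at (445–519, 319). The cheeses are at (300,205) and (334,207), under the cover. I'll enlarge the lips and get rough positions.

```bash
python3 - <<'E'
from h import *
import pickle
im=pickle.load(open('top.pkl','rb'))
k=1.5625
P=back(im,[(a/k,b/k) for a,b in [(283,266),(355,264),(445,320),(519,319)]],.052);print(P.round(4))
P=back(im,[(a/k,b/k) for a,b in [(272,240),(363,240),(437,250),(528,249),(272,126),(361,126),(438,137),(528,137)]],.08);print(P.round(4))
P=back(im,[(a/k,b/k) for a,b in [(300,205),(334,207)]],.054);print(P.round(4))
c=im['frame'][130:215,170:345];cv2.imwrite('pics/crop1.png',cv2.resize(c,None,fx=4.5,fy=4.5,interpolation=cv2.INTER_CUBIC))
E
```

```text
[[ 0.6325  0.2263  0.052 ]
 [ 0.6352  0.0771  0.052 ]
 [ 0.5162 -0.1076  0.052 ]
 [ 0.5166 -0.26    0.052 ]]
[[ 0.6816  0.2451  0.08  ]
 [ 0.6797  0.059   0.08  ]
 [ 0.6573 -0.0923  0.08  ]
 [ 0.6574 -0.2788  0.08  ]
 [ 0.9256  0.2485  0.08  ]
 [ 0.924   0.0622  0.08  ]
 [ 0.8984 -0.0988  0.08  ]
 [ 0.8967 -0.2876  0.08  ]]
[[0.7618 0.1919 0.054 ]
 [0.7568 0.1207 0.054 ]]
```

View pics/crop1.png

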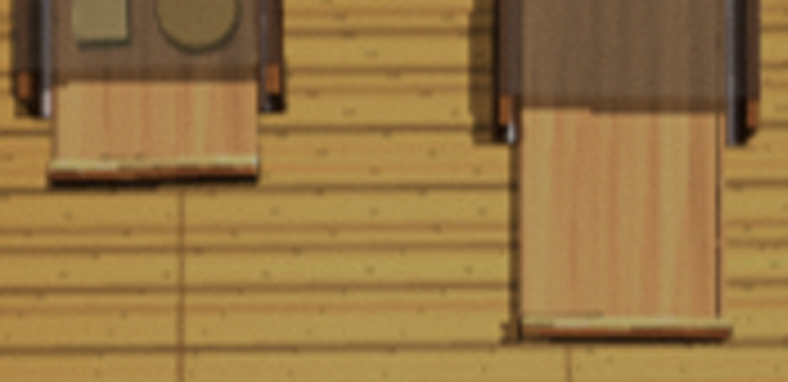

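Empty lip front is at x≈0.516, y≈−0.184. Loaded lip front is at x≈0.634, y≈0.152. Both yaws are within about 1°. I'll square the tool (tool x = −y world) and shut the fingers.

Call:
carry_out(
  series=[
    [[0,0,0],7],
    [[0,0,0],7],
    [[0,0,0],6.5],
    [[0,0,0],0],
    [[0,0,0],0],
  ],
  fingers=0,
  squeeze=40,
)

```text
clock: 0.52
position: [0.2009, -0.5365, 0.2279]
ee_rot: [0.002, -0.702, 0.712, 0.003]
contact_force: [-0.4, -0.5, 0.2]
width: 0.026
```

```bash
cat > st.py <<'E'
from h import *
from scipy.spatial.transform import Rotation as R
s=manip.get_state();q=s['ee_rot'];M=R.from_quat([q[1],q[2],q[3],q[0]]).as_matrix()
print(s['clock'],s['position'].round(4) if hasattr(s['position'],'round') else s['position'],'w',s['width'],'F',np.round(s['contact_force'],1));print(M.round(3), np.degrees(np.arctan2(M[1,0],M[0,0])))
E
python3 st.py; python3 - <<'E'
from h import *
import pickle
im=pickle.load(open('top.pkl','rb'))
f=lambda L:[(170+x/4.5,130+y/4.5) for x,y in L]
print(back(im,f([(50,172),(258,168),(520,330),(730,327)]),.052).round(4))
print('back top',back(im,f([(50,160),(258,156),(520,318),(730,316)]),.052).round(4))
print('cover',back(im,f([(50,80),(258,80),(520,107),(725,110)]),.08).round(4))
print('slate',back(im,[(607/1.5625,380/1.5625)],.03))
E
```

```text
0.5167 [ 0.2009 -0.5365  0.2279] w 0.025972065045036186 F [-0.4 -0.5  0.2]
[[-0.013 -1.    -0.002]
 [-1.     0.013  0.007]
 [-0.007  0.002 -1.   ]] -90.76509973430728
[[ 0.6392  0.2264  0.052 ]
 [ 0.6405  0.0766  0.052 ]
 [ 0.5209 -0.1101  0.052 ]
 [ 0.5214 -0.2603  0.052 ]]
back top [[ 0.648   0.2265  0.052 ]
 [ 0.6494  0.0766  0.052 ]
 [ 0.5295 -0.1103  0.052 ]
 [ 0.5293 -0.2606  0.052 ]]
cover [[ 0.7005  0.2229  0.08  ]
 [ 0.699   0.0749  0.08  ]
 [ 0.6774 -0.1115  0.08  ]
 [ 0.6737 -0.2576  0.08  ]]
slate [[ 0.39034904 -0.44109734  0.03      ]]
```

Call:
carry_out(
  series=[
    [[-25,-18,0],0],
    [[-33,-25,0],0],
    [[-33,-25,0],0],
    [[-33,-25,0],0],
    [[-33,-25,0],0],
    [[-33,-25,0],0],
    [[-33,-25,0],0],
    [[-33,-25,0],0],
    [[-33,-25,0],0],
    [[0,0,0],0],
  ],
)

```text
clock: 1.35
position: [0.4226, -0.2447, 0.2258]
ee_rot: [-0.002, 0.71, -0.705, -0.003]
contact_force: [1.0, -0.3, -0.3]
width: 0.0
```

```bash
python3 st.py
```

```text
1.35 [ 0.4226 -0.2447  0.2258] w 3.143797045993171e-05 F [ 1.  -0.3 -0.3]
[[ 0.007 -1.    -0.001]
 [-1.    -0.007  0.008]
 [-0.008  0.001 -1.   ]] -89.60284277071402
```

Call:
carry_out(
  series=[
    [[-30,-24,0],0],
    [[-29,-23,10],0],
    [[0,0,35],0],
    [[0,0,35],0],
    [[0,0,35],0],
    [[0,0,30],0],
    [[0,0,20],0],
    [[0,0,10],0],
    [[0,0,0],0],
  ],
)

```text
clock: 2.1
position: [0.4734, -0.1849, 0.0469]
ee_rot: [-0.003, 0.721, -0.693, 0.002]
contact_force: [-1.1, -0.4, 0.1]
width: -0.0002
```

```bash
python3 st.py
```

```text
2.1 [ 0.4734 -0.1849  0.0469] w -0.00016377222243847814 F [-1.1 -0.4  0.1]
[[ 0.041 -0.999  0.007]
 [-0.999 -0.04   0.001]
 [-0.001 -0.007 -1.   ]] -87.67887519414741
```

Call:
carry_out(
  series=[
    [[0,0,12],2.3],
    [[0,0,0],0],
    [[0,-15,0],0],
    [[0,-10,0],0],
    [[0,-10,0],0],
    [[0,-10,0],0],
    [[0,-10,0],0],
    [[0,0,0],0],
  ],
)

```text
clock: 2.77
position: [0.5294, -0.1867, 0.0379]
ee_rot: [-0.001, 0.711, -0.704, 0.001]
contact_force: [0.2, -0.6, -0.0]
width: -0.0002
```

```bash
python3 st.py
```

```text
2.7667 [ 0.5294 -0.1867  0.0379] w -0.0002045319532469125 F [ 0.2 -0.6 -0. ]
[[ 0.01  -1.     0.003]
 [-1.    -0.01   0.   ]
 [-0.    -0.003 -1.   ]] -89.43170850268552
```

Call:
carry_out(
  series=[
    [[0,-8,2],0.5],
    [[0,-8,0],0],
    [[0,-8,0],0],
    [[0,-8,0],0],
  ],
)

```text
clock: 3.1
position: [0.5614, -0.1868, 0.0363]
ee_rot: [0.001, 0.708, -0.706, -0.0]
contact_force: [-3.3, -2.0, 0.6]
width: -0.0003
```

```bash
python3 st.py; python3 - <<'E'
from h import *
a=manip.get_image('top')['frame'][120:215,170:345];b=manip.get_image('wrist')['frame']
a=cv2.resize(a,(790,429),interpolation=cv2.INTER_CUBIC);b=cv2.resize(b,(220,165))
c=np.zeros((600,790,3),np.uint8);c[:429]=a;c[430:595,:220]=b;cv2.imwrite('pics/push1.png',c)
E
```

```text
3.1 [ 0.5614 -0.1868  0.0363] w -0.00028738869163151917 F [-3.3 -2.   0.6]
[[ 0.002 -1.    -0.002]
 [-1.    -0.002 -0.001]
 [ 0.001  0.002 -1.   ]] -89.89340619247193
```

View pics/push1.png

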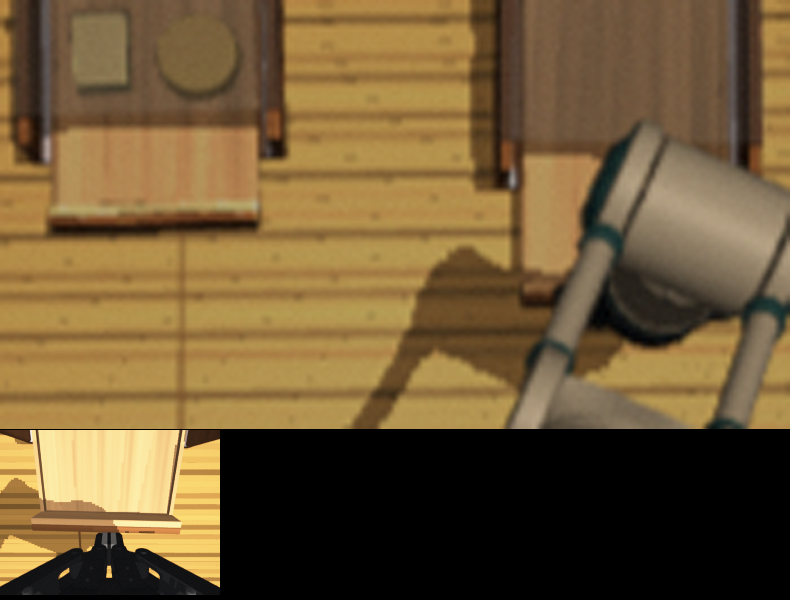

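The tray is moving with the shut fingertips, which press centrally on its lip. I'll continue towards the stop.

Call:
carry_out(
  series=[
    [[0,-8,0],0],
    [[0,-8,0],0],
    [[0,-6,0],0],
    [[0,-4,0],0],
  ],
)

```text
clock: 3.53
position: [0.59, -0.1868, 0.0363]
ee_rot: [0.001, 0.708, -0.706, -0.0]
contact_force: [-2.4, -1.3, 0.6]
width: -0.0004
```

Call:
carry_out(
  series=[
    [[0,-4,0],0],
    [[0,-4,0],0],
  ],
)

```text
clock: 3.7
position: [0.5989, -0.187, 0.0363]
ee_rot: [0.001, 0.708, -0.706, -0.0]
contact_force: [-2.9, -1.5, 1.3]
width: -0.0002
```

Call:
carry_out(
  series=[
    [[0,-4,0],0],
    [[0,-4,0],0],
  ],
)

```text
clock: 3.87
position: [0.6076, -0.1872, 0.0363]
ee_rot: [0.001, 0.708, -0.706, -0.0]
contact_force: [-2.9, -2.4, -0.0]
width: 0.0001
```

Call:
carry_out(
  series=[
    [[0,-3,0],0],
    [[0,-3,0],0],
  ],
)

```text
clock: 4.03
position: [0.6084, -0.1873, 0.0363]
ee_rot: [0.006, 0.709, -0.706, -0.005]
contact_force: [-11.2, -2.6, 8.1]
width: 0.0001
```

Call:
carry_out(
  series=[
    [[0,-3,0],0],
    [[0,-3,0],0],
  ],
)

```text
clock: 4.2
position: [0.6082, -0.1872, 0.0365]
ee_rot: [0.01, 0.709, -0.705, -0.01]
contact_force: [-9.6, -2.5, 5.1]
width: 0.0
```

Call:
carry_out(
  series=[
    [[0,-3,0],0],
    [[0,-3,0],0],
  ],
)

```text
clock: 4.37
position: [0.6081, -0.1872, 0.0366]
ee_rot: [0.015, 0.709, -0.705, -0.015]
contact_force: [-8.6, -2.5, 5.2]
width: -0.0002
```

The stop is reached: force rose and travel ceased. Backing off and lifting, then moving above the loaded tray.

Call:
carry_out(
  series=[
    [[0,15,0],0],
    [[0,20,0],0],
    [[0,10,-20],0],
    [[0,0,-35],0],
    [[0,0,-35],0],
    [[0,0,-35],0],
    [[0,0,0],0],
  ],
)

```text
clock: 4.95
position: [0.5722, -0.1842, 0.1666]
ee_rot: [0.009, 0.708, -0.706, -0.014]
contact_force: [2.0, -0.4, -0.1]
width: -0.0001
```

```bash
python3 st.py
```

```text
4.95 [ 0.5722 -0.1842  0.1666] w -0.0001171940760923784 F [ 2.  -0.4 -0.1]
[[ 0.004 -0.999 -0.032]
 [-1.    -0.004  0.008]
 [-0.008  0.032 -0.999]] -89.76972541661104
```

Call:
carry_out(
  series=[
    [[-25,-3,0],0],
    [[-38,-3,0],0],
    [[-38,-3,0],0],
    [[-38,-3,0],0],
    [[-38,-3,0],0],
    [[-38,-3,0],0],
    [[-38,-3,0],0],
    [[-38,-3,0],0],
    [[-38,-3,0],0],
    [[0,0,0],0],
  ],
)

```text
clock: 5.78
position: [0.6169, 0.1635, 0.1765]
ee_rot: [0.01, -0.705, 0.709, 0.003]
contact_force: [0.5, 0.1, 0.0]
width: 0.0
```

```bash
python3 st.py
```

```text
5.7833 [0.6169 0.1635 0.1765] w 2.8369556906496886e-05 F [0.5 0.1 0. ]
[[-0.005 -1.     0.01 ]
 [-1.     0.005  0.019]
 [-0.019 -0.01  -1.   ]] -90.27215972225122
```

```bash
cat >> h.py <<'E'
from scipy.spatial.transform import Rotation as Ro
def wrist():
    s=manip.get_state();q=s['ee_rot'];T=np.eye(4);T[:3,:3]=Ro.from_quat([q[1],q[2],q[3],q[0]]).as_matrix();T[:3,3]=s['position']
    im=manip.get_image('wrist');W=np.linalg.inv(T@np.array(im['mount']))
    im['rvec']=cv2.Rodrigues(W[:3,:3])[0];im['tvec']=W[:3,3];return im
E
python3 - <<'E'
from h import *
import pickle
im=wrist();pickle.dump(im,open('w1.pkl','wb'))
cv2.imwrite('pics/w1.png',cv2.resize(im['frame'],(800,600),interpolation=cv2.INTER_CUBIC))
t=manip.get_image('top');pickle.dump(t,open('t1.pkl','wb'))
print(proj(im,[[.639,.226,.052],[.64,.077,.052],[.653,.226,.052],[.7,.15,.08]])*1.5625)
E
```

```text
[[286.2895  245.5897 ]
 [561.6565  243.3823 ]
 [284.5815  219.87038]
 [429.78162 124.39185]]
```

View pics/w1.png

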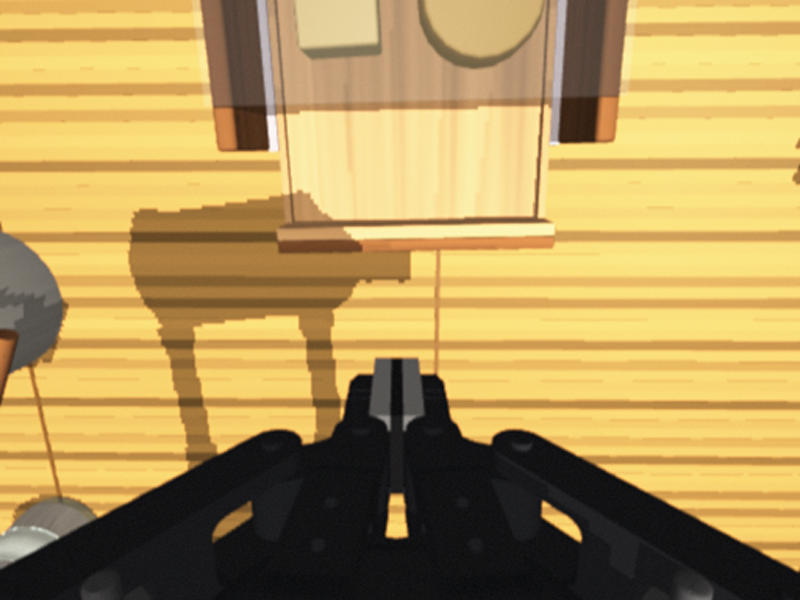

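The lip's top is a band from row ~224 to ~239, columns 278–554. The cover edge is at row ~105. The cheeses are well under the cover, with the nearest at row 66.

```bash
python3 - <<'E'
from h import *
import pickle
im=pickle.load(open('w1.pkl','rb'));k=1.5625
print('lipfront',back(im,[(278/k,240/k),(554/k,238/k)],.052).round(4))
print('lipback',back(im,[(278/k,228/k),(554/k,222/k)],.052).round(4))
print('cover',back(im,[(290/k,107/k),(545/k,104/k)],.08).round(4),back(im,[(415/k,105/k)],.024).round(4))
E
```

```text
lipfront [[0.6421 0.2303 0.052 ]
 [0.6429 0.0813 0.052 ]]
lipback [[0.6486 0.2299 0.052 ]
 [0.6515 0.082  0.052 ]]
cover [[0.7078 0.2133 0.08  ]
 [0.7084 0.0986 0.08  ]] [[0.7127 0.1558 0.024 ]]
```

Call:
carry_out(
  series=[
    [[4,-25,0],0],
    [[4,-25,0],0],
    [[2,-9,20],0],
    [[0,0,20],0],
    [[0,0,10],0],
    [[0,0,0],0],
  ],
)

```text
clock: 6.38
position: [0.6806, 0.1413, 0.1263]
ee_rot: [0.01, -0.703, 0.711, -0.001]
contact_force: [-0.6, 0.7, -0.0]
width: -0.0004
```

```bash
python3 st.py; python3 -c "
from h import *
im=wrist();print(np.round(im['mount'],3));cv2.imwrite('pics/w2.png',cv2.resize(im['frame'],(800,600),interpolation=cv2.INTER_CUBIC))
print(proj(im,[[.656,.228,.052],[.656,.08,.052],[.71,.15,.08],[.71,.15,.06]])*1.5625)"
```

```text
6.3833 [0.6806 0.1413 0.1263] w -0.000401389114550292 F [-0.6  0.7 -0. ]
[[-0.012 -1.     0.015]
 [-1.     0.012  0.013]
 [-0.013 -0.015 -1.   ]] -90.67737820900456
[[ 1.    -0.    -0.    -0.   ]
 [ 0.     0.959  0.285 -0.074]
 [ 0.    -0.285  0.959 -0.143]
 [ 0.     0.     0.     1.   ]]
[[216.83292 365.02863]
 [530.01917 363.25558]
 [375.24115 265.30914]
 [377.7499  255.05688]]
```

View pics/w2.png

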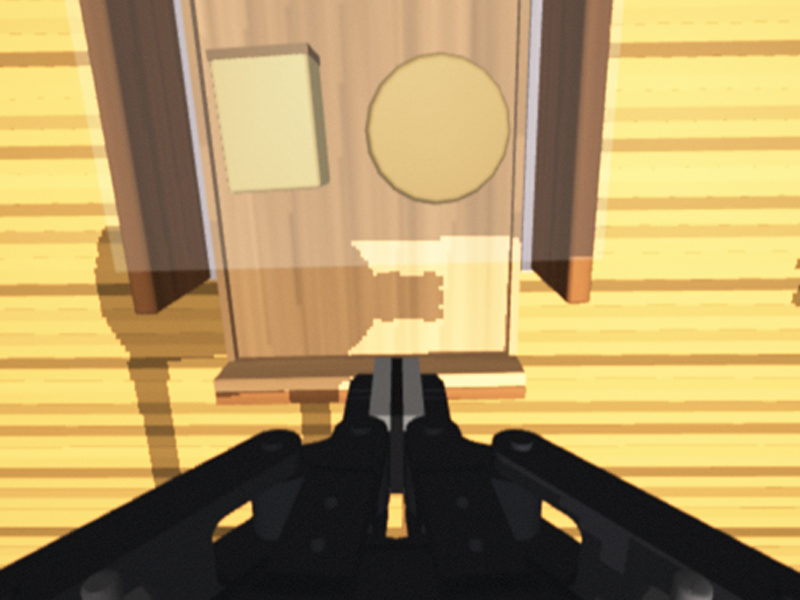

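The lip's back edge is at row ~362 and the cover edge at ~267, as predicted. The fingertip lies over the gap with 13–18 mm of clearance each side. Descending.

Call:
carry_out(
  series=[
    [[0,1,25],0],
    [[0,1,25],0],
    [[0,0,15],0],
    [[0,0,10],0],
    [[0,0,0],0],
  ],
)

```text
clock: 6.85
position: [0.6835, 0.1395, 0.057]
ee_rot: [0.015, -0.701, 0.713, -0.004]
contact_force: [-0.6, 0.3, -0.6]
width: -0.0002
```

```bash
python3 st.py
```

```text
6.85 [0.6835 0.1395 0.057 ] w -0.00024751213799899247 F [-0.6  0.3 -0.6]
[[-0.015 -1.     0.027]
 [-1.     0.016  0.014]
 [-0.015 -0.027 -1.   ]] -90.88491051935902
```

Call:
carry_out(
  series=[
    [[-6,3,8],0],
    [[-6,3,8],0],
    [[0,0,6],0],
    [[0,0,0],0],
  ],
)

```text
clock: 7.18
position: [0.68, 0.1532, 0.0375]
ee_rot: [0.017, -0.701, 0.713, -0.006]
contact_force: [-0.3, -0.4, 0.1]
width: 0.0002
```

```bash
python3 st.py
```

```text
7.1833 [0.68   0.1532 0.0375] w 0.00024952006082386833 F [-0.3 -0.4  0.1]
[[-0.016 -0.999  0.034]
 [-1.     0.017  0.015]
 [-0.016 -0.034 -0.999]] -90.92260041227101
```

Call:
carry_out(
  series=[
    [[0,3,1],0],
    [[0,3,0],0],
    [[0,3,0],0],
    [[0,3,0],0],
    [[0,3,0],0],
    [[0,3,0],0],
    [[0,3,0],0],
    [[0,3,0],0],
  ],
)

```text
clock: 7.85
position: [0.6571, 0.1542, 0.0381]
ee_rot: [0.021, -0.701, 0.712, -0.009]
contact_force: [2.1, 0.4, -2.0]
width: -0.0003
```

Call:
carry_out(
  series=[
    [[0,4,-0.2],0],
    [[0,4,-0.2],0],
    [[0,4,-0.2],0],
    [[0,4,-0.2],0],
    [[0,4,-0.2],0],
    [[0,4,-0.2],0],
    [[0,4,-0.2],0],
    [[0,4,-0.2],0],
  ],
)

```text
clock: 8.52
position: [0.6253, 0.1539, 0.0387]
ee_rot: [0.023, -0.701, 0.712, -0.012]
contact_force: [3.5, -1.5, -1.9]
width: 0.0001
```

Call:
carry_out(
  series=[
    [[0,5,0],0],
    [[0,5,-0.2],0],
    [[0,5,-0.2],0],
    [[0,5,-0.2],0],
    [[0,5,-0.2],0],
    [[0,5,-0.2],0],
    [[0,5,-0.2],0],
    [[0,5,-0.2],0],
  ],
)

```text
clock: 9.18
position: [0.5816, 0.1534, 0.0389]
ee_rot: [0.023, -0.702, 0.712, -0.013]
contact_force: [3.9, -1.5, -0.3]
width: -0.0002
```

```bash
python3 st.py; python3 -c "
from h import *
im=wrist();cv2.imwrite('pics/w3.png',cv2.resize(im['frame'],(640,480),interpolation=cv2.INTER_CUBIC))"
```

```text
9.1833 [0.5816 0.1534 0.0389] w -0.00015455909082232348 F [ 3.9 -1.5 -0.3]
[[-0.014 -0.999  0.051]
 [-1.     0.015  0.013]
 [-0.014 -0.051 -0.999]] -90.80783111719333
```

View pics/w3.png

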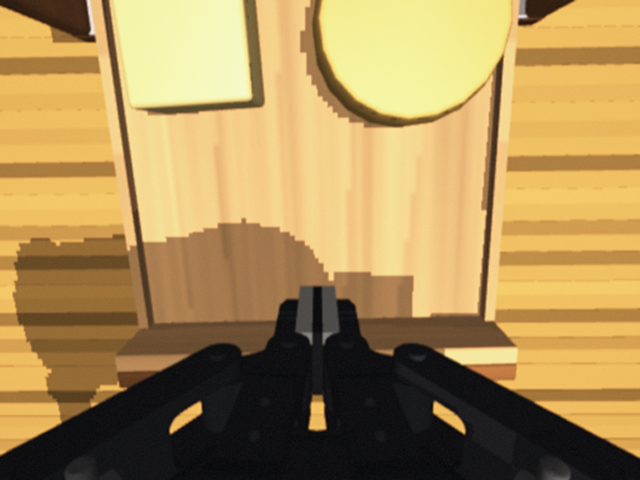

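The hook holds behind the lip and the cheeses stand clear, out with the tray. Continuing.

Call:
carry_out(
  series=[
    [[0,5,0],0],
    [[0,5,-0.2],0],
    [[0,5,-0.2],0],
    [[0,5,-0.2],0],
    [[0,4,-0.2],0],
    [[0,4,-0.2],0],
    [[0,3,-0.2],0],
    [[0,3,-0.2],0],
  ],
)

```text
clock: 9.9
position: [0.5431, 0.1539, 0.0391]
ee_rot: [0.023, -0.702, 0.712, -0.013]
contact_force: [3.0, -1.1, 0.0]
width: -0.0
```

Call:
carry_out(
  series=[
    [[0,3,0],0],
    [[0,3,-0.2],0],
    [[0,3,-0.2],0],
    [[0,3,-0.2],0],
  ],
)

```text
clock: 10.23
position: [0.5302, 0.1541, 0.0392]
ee_rot: [0.023, -0.702, 0.712, -0.013]
contact_force: [3.4, -1.9, -0.9]
width: -0.0002
```

Call:
carry_out(
  series=[
    [[0,3,0],0],
    [[0,3,-0.2],0],
  ],
)

```text
clock: 10.4
position: [0.5303, 0.1545, 0.04]
ee_rot: [0.028, -0.702, 0.711, -0.018]
contact_force: [7.8, -1.1, -5.2]
width: -0.0002
```

Call:
carry_out(
  series=[
    [[0,3,0],0],
    [[0,3,-0.2],0],
  ],
)

```text
clock: 10.57
position: [0.5304, 0.155, 0.0407]
ee_rot: [0.033, -0.702, 0.711, -0.022]
contact_force: [7.5, -1.9, -5.4]
width: -0.0001
```

At the outer stop: no travel and the force is up. Unhooking: move back off the lip a little, then lift.

Call:
carry_out(
  series=[
    [[0,-5,0],0],
    [[0,-5,0],0],
    [[0,0,0],0],
  ],
)

```text
clock: 10.82
position: [0.5377, 0.1557, 0.0408]
ee_rot: [0.032, -0.701, 0.712, -0.019]
contact_force: [0.8, -0.8, -0.5]
width: -0.0004
```

Call:
carry_out(
  series=[
    [[0,-1,-12],0],
    [[0,-2,-25],0],
    [[0,-2,-35],0],
    [[0,0,-40],0],
    [[0,0,-40],0],
    [[0,0,-40],0],
    [[0,0,0],0],
  ],
)

```text
clock: 11.4
position: [0.5194, 0.1534, 0.234]
ee_rot: [0.02, -0.701, 0.712, -0.008]
contact_force: [1.1, -0.3, 0.6]
width: -0.0001
```

Call:
carry_out(
  series=[
    [[0,20,0],0],
    [[0,35,0],0],
    [[0,35,0],0],
    [[0,35,0],0],
    [[0,35,0],0],
    [[0,25,0],0],
    [[0,0,0],0],
    [[0,0,0],0],
  ],
)

```text
clock: 12.07
position: [0.3205, 0.1573, 0.2244]
ee_rot: [0.018, -0.701, 0.713, -0.003]
contact_force: [0.4, 0.1, 0.1]
width: 0.0003
```

```bash
python3 st.py; python3 - <<'E'
from h import *
import pickle
im=manip.get_image('top');pickle.dump(im,open('t2.pkl','wb'))
cv2.imwrite('pics/t2.png',cv2.resize(im['frame'],(800,600),interpolation=cv2.INTER_CUBIC))
E
```

```text
12.0667 [0.3205 0.1573 0.2244] w 0.000301958522146642 F [0.4 0.1 0.1]
[[-0.017 -0.999  0.03 ]
 [-1.     0.017  0.021]
 [-0.021 -0.029 -0.999]] -90.94568779464146
```

View pics/t2.png

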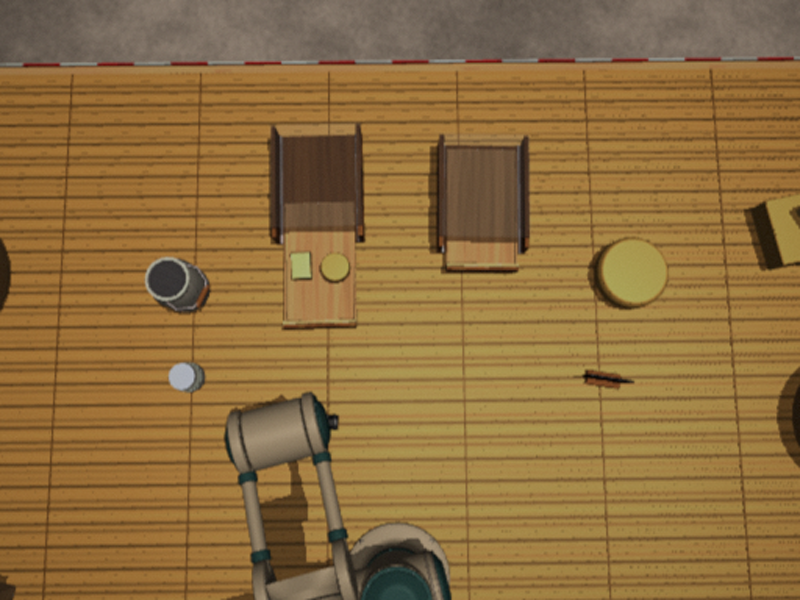

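```bash
python3 - <<'E'
import pickle,cv2
im=pickle.load(open('t2.pkl','rb'));c=im['frame'][125:215,170:345]
cv2.imwrite('pics/t2c.png',cv2.resize(c,None,fx=4.5,fy=4.5,interpolation=cv2.INTER_CUBIC))
E
```

```text
(no output)
```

View pics/t2c.png

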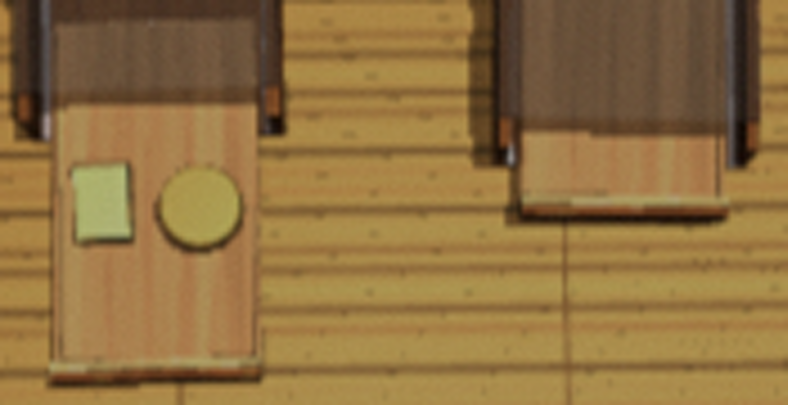

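```bash
python3 - <<'E'
from h import *
import pickle
im=pickle.load(open('t2.pkl','rb'))
f=lambda L:[(170+x/4.5,125+y/4.5) for x,y in L]
print('lip mid-top loaded/empty',back(im,f([(155,367),(625,204)]),.052).round(4))
for z in(.06,.08):print('cover',back(im,f([(155,102),(625,131)]),z).round(4))
a=pickle.load(open('top.pkl','rb'));print('before mid-top',back(a,[(170+154/4.5,130+164/4.5),(170+625/4.5,130+323/4.5)],.052).round(4))
d=cv2.absdiff(a['frame'],im['frame']).max(2)
for n,(u,v) in dict(churn=(176,284),jar=(186,377),slate=(607,379),wheel=(632,272)).items():
    u=int(u/1.5625);v=int(v/1.5625);print(n,(d[v-22:v+22,u-22:u+22]>40).sum())
E
```

```text
lip mid-top loaded/empty [[ 0.5134  0.1503  0.052 ]
 [ 0.6279 -0.1881  0.052 ]]
cover [[ 0.7048  0.1503  0.06  ]
 [ 0.6799 -0.1886  0.06  ]]
cover [[ 0.7001  0.1482  0.08  ]
 [ 0.6756 -0.1863  0.08  ]]
before mid-top [[ 0.6443  0.1516  0.052 ]
 [ 0.5251 -0.1853  0.052 ]]
churn 0
jar 0
slate 0
wheel 0
```

```bash
python3 -c "
from rig import manip
print(manip.sign_off())"
```

```text
the job is handed in; nothing more can be done
None
```

I pushed the empty tray home first, then drew the loaded tray out to its outer stop. I handed the job in after about 12 s on the robot's clock.

- **Empty tray:** I pushed it with shut fingertips on the front of its lip. At the stop it moved no further and the force rose from about 3 N to 11 N.
- **Loaded tray:** I hooked the shut fingertips behind its lip without pinching and drew it out. It stopped dead at the end, with the force at about 8 N. I then unhooked, lifted and backed away.
- **Tray positions:** In the last top view, the gaps from lip to cover on the two trays differ by 139 mm. The full travel is 140 mm, so this fits one tray fully home and the other fully out. Taken singly, each gap measured about 14 mm under its nominal value. I put that down to not knowing the cover's height, since the shortfall is the same on both.
- **Cheeses:** Both are still standing on their tray, and I kept the gripper clear of them.
- **Everything else:** The churn, jar, price slate and cheese wheel show no change between the first and last top images.

The tool picked up a slight tilt, up to about 4°, from pressing on the stops. It did no harm.

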